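Find the stain dish lid whose catch has not taken and hold it open

TASK

One of the three lids of the slide-staining station has not caught and is leaking fumes, but they all look alike: tap the top of each lid gently with the fingertips, going along the row from the robot's left to its right, to feel which one gives. Then lift that lid more than 45 degrees open and finish while still holding it there, steadily, so that its seal and catch can be inspected. Don't force the two lids that have caught, and leave the other things on the bench where they are.

Things in the scene. Friction and masses are not known exactly. Their poses are not given: they have to be found in the camera images.
- station: Slide-staining station: fixed steel tray 190 mm deep (x), 500 mm long (y), rim 25 mm high. Origin under its centre at table height; x points away from the robot (up to 0.3 rad askew), y to the robot's left along the row. Three identical white dishes stand on it, centres at y = +120, 0, -120 mm, each with a hinged lid; which lid is at which place varies. Exactly one lid's catch has not taken.
- lid_p: One of three identical steel lids: a level plate 139 x 96 x 3 mm, top face 105 mm above the table, hinged along the dish's far edge. Origin on the hinge axis at mid width, 103.5 mm up; closed, its axes are the station's and the plate reaches from x = +1 to -138 mm. Opening, the near edge rises and its z axis leans away from the robot by the opening angle, to a stop at 1.4 rad. Caught lids do not open.
- handle_p (a point): Middle of lid_p's black bow handle: a round 10 mm bar along the lid's y axis, 62 mm clear between its legs, centre line 38 mm above the plate's top (143 mm above the table when closed); in the lid's frame x = -109, z = +39.5 mm. Fingers can close on it along the lid's x axis. The lid weighs 180 to 280 g, turns freely on its hinge when not caught and falls shut if let go.
- flat_p (a point): Middle of lid_p's free flat top between handle and hinge, a good place to tap; in the lid's frame x = -50, z = +1.5 mm. A caught lid is stiff (8 N/mm, under 1.5 mm at 12 N). The lid not caught looks the same but rests on a soft seal: pressed anywhere from above it sinks level by up to 5 mm, against 1.5 N at first, 4 N at the bottom, where it stops hard, and springs back.
- lid_q: One of three identical steel lids: a level plate 139 x 96 x 3 mm, top face 105 mm above the table, hinged along the dish's far edge. Origin on the hinge axis at mid width, 103.5 mm up; closed, its axes are the station's and the plate reaches from x = +1 to -138 mm. Opening, the near edge rises and its z axis leans away from the robot by the opening angle, to a stop at 1.4 rad. Caught lids do not open.
- handle_q (a point): Middle of lid_q's black bow handle: a round 10 mm bar along the lid's y axis, 62 mm clear between its legs, centre line 38 mm above the plate's top (143 mm above the table when closed); in the lid's frame x = -109, z = +39.5 mm. Fingers can close on it along the lid's x axis. The lid weighs 180 to 280 g, turns freely on its hinge when not caught and falls shut if let go.
- flat_q (a point): Middle of lid_q's free flat top between handle and hinge, a good place to tap; in the lid's frame x = -50, z = +1.5 mm. A caught lid is stiff (8 N/mm, under 1.5 mm at 12 N). The lid not caught looks the same but rests on a soft seal: pressed anywhere from above it sinks level by up to 5 mm, against 1.5 N at first, 4 N at the bottom, where it stops hard, and springs back.
- lid_r: One of three identical steel lids: a level plate 139 x 96 x 3 mm, top face 105 mm above the table, hinged along the dish's far edge. Origin on the hinge axis at mid width, 103.5 mm up; closed, its axes are the station's and the plate reaches from x = +1 to -138 mm. Opening, the near edge rises and its z axis leans away from the robot by the opening angle, to a stop at 1.4 rad. Caught lids do not open.
- handle_r (a point): Middle of lid_r's black bow handle: a round 10 mm bar along the lid's y axis, 62 mm clear between its legs, centre line 38 mm above the plate's top (143 mm above the table when closed); in the lid's frame x = -109, z = +39.5 mm. Fingers can close on it along the lid's x axis. The lid weighs 180 to 280 g, turns freely on its hinge when not caught and falls shut if let go.
- flat_r (a point): Middle of lid_r's free flat top between handle and hinge, a good place to tap; in the lid's frame x = -50, z = +1.5 mm. A caught lid is stiff (8 N/mm, under 1.5 mm at 12 N). The lid not caught looks the same but rests on a soft seal: pressed anywhere from above it sinks level by up to 5 mm, against 1.5 N at first, 4 N at the bottom, where it stops hard, and springs back.
- dropper_bottle: Bystander, leave alone: small white squeeze dropper bottle, 30 mm diameter, 72 mm high, standing on the left end of the station's tray. Origin at the centre of its underside.
- slide_mailer: Bystander, leave alone: flat white slide mailer box, 85 x 35 x 19 mm, lying on the right end of the tray. Origin at the centre of its underside.
- tweezers: Bystander, leave alone: steel tweezers, 120 mm long, 8 mm high, lying on the table in front of the station. Origin at the centre of its underside.
- timer: Bystander, leave alone: white bench timer, 62 x 66 x 17 mm, lying on the table in front of the station's left end. Origin at the centre of its underside.
- mouse: Bystander, leave alone: black computer mouse, 105 x 60 mm, 33 mm high, on a round pad to the right. Origin at the centre of its underside.
- specimen_jar: Bystander, leave alone: specimen jar with white cap, 52 mm diameter, 62 mm high, on the table beyond the station. Origin at the centre of its underside.
- slide_tray: Bystander, leave alone: aluminium slide tray with partitions, 90 x 130 x 16 mm, on the table beyond the station. Origin at the centre of its underside.
- beaker: Bystander, leave alone: empty glass beaker, 68 mm diameter, 90 mm high, on the table to the left of the station. Origin at the centre of its underside.

How it is judged (in metres and radians):
On the way, in this order (a step that is already met when the one before it is completed fails the run):
1. the left lid is tapped (((y of lid_p in the frame of station between 0.06 and 0.2 m and contact force between the fingers and lid_p above 1 N) or (y of lid_q in the frame of station between 0.06 and 0.2 m and contact force between the fingers and lid_q above 1 N) or (y of lid_r in the frame of station between 0.06 and 0.2 m and contact force between the fingers and lid_r above 1 N))), for 0.02 s.
2. then the middle lid is tapped (((y of lid_p in the frame of station between -0.06 and 0.06 m and contact force between the fingers and lid_p above 1 N) or (y of lid_q in the frame of station between -0.06 and 0.06 m and contact force between the fingers and lid_q above 1 N) or (y of lid_r in the frame of station between -0.06 and 0.06 m and contact force between the fingers and lid_r above 1 N))), for 0.02 s.
3. then the right lid is tapped (((y of lid_p in the frame of station between -0.2 and -0.06 m and contact force between the fingers and lid_p above 1 N) or (y of lid_q in the frame of station between -0.2 and -0.06 m and contact force between the fingers and lid_q above 1 N) or (y of lid_r in the frame of station between -0.2 and -0.06 m and contact force between the fingers and lid_r above 1 N))), for 0.02 s.
4. the lid that gave is lifted more than 43 degrees open in the fingers (angle between lid_q's own z axis and vertical above 0.75 rad and contact force between the fingers and lid_q above 0.5 N), for 0.2 s.
At the end, for the whole second after the job is handed in: The lid whose catch has not taken stands more than 0.75 rad (43 degrees) open and is steady (turning slower than 0.2 rad/s) with the fingers touching it with more than 0.5 N, its hinge alone would let it fall; the other two lids are closed. It must stay so through the last second (all of step 4 and angle between each of lid_p, lid_r's own z axis and vertical below 0.05 rad and angular speed of lid_q below 0.2 rad/s); the arm keeps its last pose, push and grip.
It fails at once if a caught lid is pushed or pulled with more than 45 N (contact force between the fingers and lid_p above 45 N or contact force between the fingers and lid_r above 45 N).
It fails at once if a bystander is moved by more than 25 mm or tipped over (distance of any of dropper_bottle, slide_mailer, tweezers, timer, mouse, specimen_jar, slide_tray, beaker from where it was at the start of the episode above 0.025 m or angle between any of dropper_bottle, slide_mailer, tweezers, timer, mouse, specimen_jar, slide_tray, beaker's own z axis and vertical above 0.5 rad).
It also fails if it takes over 51 s, if anything falls off the work surface, if the arm or the gripper's body presses on something with over 40 N, if the wrist force passes 120 N, or if a joint passes its speed limit or range.

ROBOT

A 6-joint arm with a two-finger parallel gripper is mounted at the origin on the work surface. World frame = base frame: x ahead of the robot, y to its left, z up, the work surface at z = 0. Lengths are in mm, angles in rad, forces in N, time in s.
With the tool pointing down it reaches from about 350 to 800 mm from the base axis. Payload 7.3 kg.
Tool frame: the origin (TCP) lies at the very end of the fingers, on their centre line; the grasp point (between the pads) lies 19 mm behind it (manip.grasp_offset is the distance from the TCP to the grasp point, in mm); z points along the fingers, y is the line along which they close (so a half turn about z gives the same grasp; the last joint's range is limited). The gripper opens to 85 mm and grips with 20 to 120 N. Pads are 22 mm wide; open, the fingers measure 114 mm over their backs; the gripper's body (76 mm by 85 mm) begins 54 mm behind the grasp point. The pads swing forward as they close: fully open they stand 13 mm farther back than shut.
Start: joints at [-1.404, 0.342, 1.524, -0, 1.275, -0.146], TCP at [161.578, -499.537, 231.322] pointing down, gripper open.
Joint ranges: [-2.53, 2.53], [-0.77, 2.02], [0.04, 2.7], [-1, 4.14], [0.28, 2.66], [-3.11, 3.11]. Speed limits (rad/s): [2.57, 2.57, 3.14, 3.14, 3.14, 3.14].

INTERFACE

Orientations are given as a rotation vector (axis times angle).
In Python, from rig import manip gives the robot as it stands.
- The arm moves only by the tool arm_command, never from a script. Its argument "series" is a list of rows, each a list of 7 numbers: the closure, from 0 (fully open) to 1 (shut), then the shift along the tool's x, y, z in cm, then the turn, a rotation vector about the tool's x, y, z in degrees. In form: [[claw, tx, ty, tz, rx, ry, rz], ...]. A call has 1 to 10 rows; each row is the pose to reach, as a shift and turn from the pose commanded when the call began, along the tool's axes at that moment; what a row does not reach only later rows make up. A row lasts 1/12 s, in which the tool goes at most 41.7 mm and 7.16 degrees, less where a joint would pass 70% of its speed; a pose out of reach is approached as far as the arm can. A call with a gripper value outside its range is refused whole. The fingers move at their own pace and stop on an object; "squeeze" is the grip in N (left out, the last holds). Time passes only in rows, so rows that repeat a pose let the fingers close. It gives the time, the measured TCP pose, the force, the opening and the grip force at its end, in the units of the state.
- manip.read_state(): the state, without advancing time (a new reading comes with each control period).
- manip.read_camera(name): name is "scene" or "top" or "wrist"; returns a dict with "img" (420x560x3 uint8, red, green, blue), "fx", "fy", "cx", "cy" (pixels), "view" (4x4, takes a point from world to camera coordinates). Camera axes: x right, y up, looking along -z (the intrinsics and any distortion apply to the point x, -y, -z); pixel columns grow to the right and rows downward; lengths in mm; the calibration is good to about 2 mm. A picture is of the moment at which its call begins. There is no depth.
- manip.finish_job(): hands the job in; it is judged then, once.
The state is a dict: "time_s": time; "q": joint angles; "qvel": joint speeds; "joint_torque": joint torques, N m; "position": TCP position; "tcp_rot": TCP orientation; "contact_force": force on the tool from outside, world axes, zero at the start; "torque": the same for the moment, N m; "finger_gap": finger opening in mm; "grip_force": force on a finger pad.
Only numpy, scipy, OpenCV 4.12 (cv2) and the standard library are available. Lean on these libraries where they do the work, as an engineer would, in place of code of your own. Each camera call takes 0.05 s, during which the arm holds its last target. There are 200 camera calls.

## Working session

There is one attempt and no reset: what is moved stays moved. The work goes in short steps, Python scripts to look and compute and a tool call to move; the robot and the scene stay as the last step left them, time stands still between calls to the robot, and variables do not carry over. Pictures are saved under pics/ and viewed, at most 10 in all, crops included, and the job is handed in when it is done.

Besides the shell and the picture viewer there is one more tool, called after "Emit:" in YAML: its name, and indented under it one key for each argument. arm_command: Moves the arm, as the interface text tells. Its arguments: {"type":"object","properties":{"series":{"type":"array"},"squeeze":{"type":"number"}},"required":["series"]}

```bash
mkdir -p pics; ls; python3 - <<'E'
from rig import manip
import cv2
s=manip.read_state();print(s)
for n in("top","scene"):
    c=manip.read_camera(n);cv2.imwrite(f"pics/{n}0.png",c["img"][...,::-1]);print(n,{k:c[k] for k in c if k!="img"})
E
```

```text
pics
{'time_s': 0.0, 'q': array([-1.40398092e+00,  3.42739819e-01,  1.52499061e+00,  1.10589931e-05,
        1.27539337e+00, -1.45980392e-01]), 'qvel': array([-8.29404610e-04,  1.68629305e-03, -3.27568069e-06,  8.59428940e-06,
        1.73041206e-03,  7.56373405e-04]), 'joint_torque': array([ 1.69458208e-04, -4.33678794e+01, -2.46012390e+01, -3.74428837e-04,
        7.57271424e-03,  1.76149433e-05]), 'position': array([ 161.52235706, -499.12956991,  230.62629863]), 'tcp_rot': array([-3.10173707e+00, -4.89094386e-01,  8.43644082e-06]), 'contact_force': array([0.59573344, 0.27313113, 0.49022764]), 'torque': array([0.0066426 , 0.0260215 , 0.01911173]), 'grip_force': 0.0, 'finger_gap': 85.39432902332881}
top {'fx': 522.5056753324667, 'fy': 522.5056753324667, 'cx': 270.85792648587716, 'cy': 208.79828945152363, 'view': array([[-2.19328366e-02, -9.99696327e-01, -1.12341095e-02,
         1.88442040e+01],
       [ 9.83944987e-01, -2.35752686e-02,  1.76908083e-01,
        -5.81875561e+02],
       [-1.77119207e-01, -7.17364964e-03,  9.84163261e-01,
        -1.43431975e+03],
       [ 0.00000000e+00,  0.00000000e+00,  0.00000000e+00,
         1.00000000e+00]])}
scene {'fx': 489.62946850853956, 'fy': 489.62946850853956, 'cx': 282.42088388557505, 'cy': 203.9803975163274, 'view': array([[ 2.25442421e-01,  9.74221547e-01,  8.25174969e-03,
        -1.35856069e+02],
       [-5.21617486e-01,  1.13544101e-01,  8.45590288e-01,
         1.72224195e+02],
       [ 8.22855341e-01, -1.94936179e-01,  5.33768651e-01,
        -1.79937285e+03],
       [ 0.00000000e+00,  0.00000000e+00,  0.00000000e+00,
         1.00000000e+00]])}
```

View pics/top0.png

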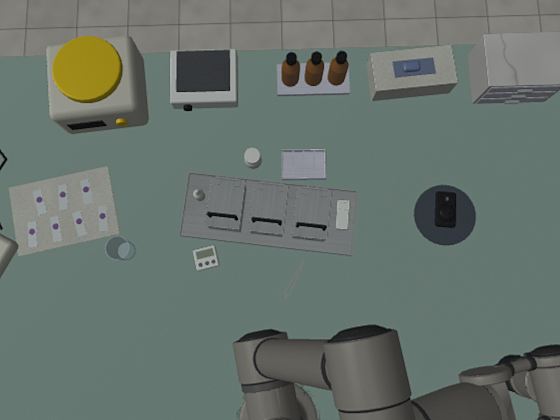

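View pics/scene0.png

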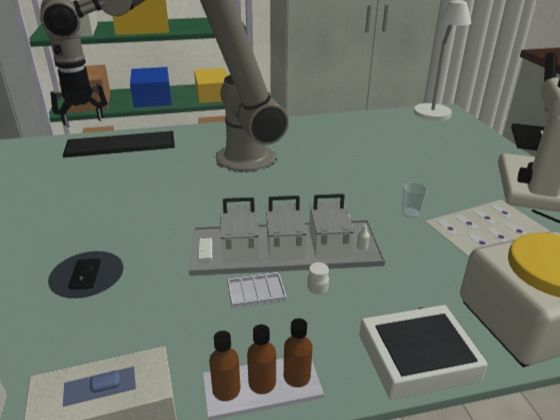

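The top view shows the station's handles at about (222,216), (266,220) and (311,226), with the tray turned slightly. The scene view agrees: bottle at the left end, mailer at the right.

```bash
cat > h.py <<'E'
import numpy as np, cv2
from rig import manip
from scipy.spatial.transform import Rotation as R
def ray(c,u,v,z):
    V=c["view"];Rt=V[:3,:3].T;o=-Rt@V[:3,3]
    d=Rt@np.array([(u-c["cx"])/c["fx"],-(v-c["cy"])/c["fy"],-1])
    return o+d*(z-o[2])/d[2]
def px(c,p):
    q=c["view"][:3,:3]@np.asarray(p,float)+c["view"][:3,3]
    return c["cx"]+c["fx"]*q[0]/-q[2], c["cy"]-c["fy"]*q[1]/-q[2]
def move(pos,Rm):
    "shift in cm and turn in deg from present measured pose, tool axes"
    s=manip.read_state();T=R.from_rotvec(s["tcp_rot"])
    return (T.inv().apply(np.asarray(pos)-s["position"])/10).round(2),np.degrees((T.inv()*Rm).as_rotvec()).round(2)
E
python3 - <<'E'
from h import *
c=manip.read_camera("top");g=c["img"].max(2)
m=np.zeros_like(g);m[195:245,195:340]=(g[195:245,195:340]<45)
n,l,st,ce=cv2.connectedComponentsWithStats(m)
P=[]
for i in range(1,n):
    if st[i,4]>20:
        p=ray(c,*ce[i],143);P.append(p);print(st[i],ce[i],p.round(1))
P=np.array(P);P=P[np.argsort(-P[:,1])]
d=P[0]-P[-1];yaw=np.arctan2(-d[0],d[1]);print("yaw",yaw,np.linalg.norm(d))
# tray corners check
for uv in[(189,174),(356,191),(351,255),(180,237)]:print(ray(c,*uv,25).round(0))
E
```

```text
[207 212  31   8  92] [221.91304348 215.2173913 ] [551.5 135.6 143. ]
[252 218  29   7  88] [266.15909091 220.21590909] [535.3  18.  143. ]
[296 223  30   7  89] [310.97752809 225.3258427 ] [ 518.7 -100.5  143. ]
yaw -0.1380012818617821 238.3594847483863
[697. 244.  25.]
[ 634. -243.   25.]
[ 448. -219.   25.]
[511. 269.  25.]
```

```bash
cat >> h.py <<'E'
yaw=-0.138; X=np.array([np.cos(yaw),np.sin(yaw),0]); Y=np.array([-np.sin(yaw),np.cos(yaw),0])
H=dict(l=np.array([551.5,135.6,143.]),m=np.array([535.3,18,143.]),r=np.array([518.7,-100.5,143.]))
F={k:v+59*X-[0,0,38] for k,v in H.items()}
def tool(pitch=0):  # tool y along station x, pitched as a lid opened by pitch
    D=R.from_matrix(np.c_[np.cross(X,[0,0,-1]),X,[0,0,-1]])
    return R.from_rotvec(Y*pitch)*D
E
python3 -c "
from h import *
print(F);print(*move(F['l']+[0,0,90],tool()))"
```

```text
{'l': array([609.93909301, 127.48381811, 105.        ]), 'm': array([593.73909301,   9.88381811, 105.        ]), 'r': array([ 577.13909301, -108.61618189,  105.        ])}
[ 61.95 -45.83   3.64] [-6.000e-02 -4.000e-02 -6.417e+01]
```

Emit:
arm_command:
  series:
    - [1,62,-45.8,3.6,0,0,-64.2]
    - [1,62,-45.8,3.6,0,0,-64.2]
    - [1,62,-45.8,3.6,0,0,-64.2]
    - [1,62,-45.8,3.6,0,0,-64.2]
    - [1,62,-45.8,3.6,0,0,-64.2]
    - [1,62,-45.8,3.6,0,0,-64.2]
    - [1,62,-45.8,3.6,0,0,-64.2]
    - [1,62,-45.8,3.6,0,0,-64.2]
    - [1,62,-45.8,3.6,0,0,-64.2]
    - [1,62,-45.8,3.6,0,0,-64.2]

```text
time_s: 0.98
position: [404.7, -159.3, 211.8]
tcp_rot: [2.362, 2.071, -0.0]
contact_force: [1.1, -0.1, -0.4]
finger_gap: 0.0
grip_force: 0.0
```

```bash
python3 -c "
from h import *
s=manip.read_state();print(s['position'],s['q'],s['contact_force'])
print(*move(F['l']+[0,0,90],tool()))"
```

```text
[ 404.68503289 -159.27197477  211.82383041] [-5.51439377e-01  1.95916268e-01  1.78528730e+00 -1.50386303e-04
  1.16013530e+00 -4.20316428e-01] [ 1.09501608 -0.10538077 -0.36548333]
[31.11 16.6   1.68] [0.01 0.01 0.4 ]
```

Emit:
arm_command:
  series:
    - [1,31.1,16.6,1.7,0,0,0]
    - [1,31.1,16.6,1.7,0,0,0]
    - [1,31.1,16.6,1.7,0,0,0]
    - [1,31.1,16.6,1.7,0,0,0]
    - [1,31.1,16.6,1.7,0,0,0]
    - [1,31.1,16.6,1.7,0,0,0]
    - [1,31.1,16.6,1.7,0,0,0]
    - [1,31.1,16.6,1.7,0,0,0]
    - [1,31.1,16.6,1.7,0,0,0]
    - [1,31.1,16.6,1.7,0,0,0]

```text
time_s: 1.82
position: [612.3, 127.9, 193.3]
tcp_rot: [-2.364, -2.068, -0.0]
contact_force: [-1.3, -0.2, -0.4]
finger_gap: 0.1
grip_force: 0.0
```

```bash
python3 - <<'E'
from h import *
s=manip.read_state();print(s['position'],s['contact_force'])
print(*move(F['l']+[0,0,90],tool()))
c=manip.read_camera("wrist");im=c["img"][...,::-1].copy()
for k in H:
    for p in (H[k],F[k]):
        u=px(c,p);print(k,u);cv2.circle(im,(int(np.clip(u[0],-999,999)),int(np.clip(u[1],-999,999))),4,(0,0,255),-1)
cv2.imwrite("pics/w1.png",im)
E
```

```text
[612.25444701 127.94986484 193.30423625] [-1.25734184 -0.24523445 -0.39415509]
[-0.08 -0.22 -0.17] [-0.04 -0.05  0.26]
l (np.float64(185.90606689502593), np.float64(232.17258282308592))
l (np.float64(280.4179128529206), np.float64(212.69661791984905))
m (np.float64(199.85779507020345), np.float64(381.29587829784475))
m (np.float64(280.3772791216535), np.float64(345.01220402673925))
r (np.float64(209.95906263828317), np.float64(492.71021379503946))
r (np.float64(280.06018039656567), np.float64(447.82582417124104))
```

View pics/w1.png

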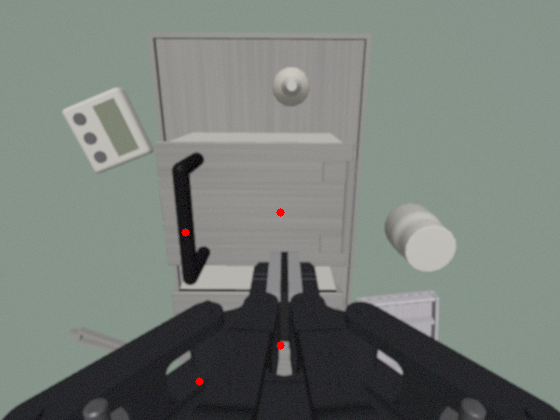

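The wrist view shows the left lid centred under the marker. Its bar runs from (182,168) to (190,280), and the flat area is at about (262,205), clear of everything. I'll check the yaw from the bar.

```bash
python3 - <<'E'
from h import *
c=manip.read_camera("wrist")
a=ray(c,182,168,143);b=ray(c,190,280,143);print(a,b,(a+b)/2,H['l'])
d=a-b;print(np.arctan2(-d[0],d[1]),np.linalg.norm(d))
p=ray(c,157,35,25);q=ray(c,178,292,25);d=p-q;print(np.arctan2(-d[0],d[1]))
p=ray(c,366,38,25);q=ray(c,348,300,25);d=p-q;print(np.arctan2(-d[0],d[1]))
E
```

```text
[557.18272676 173.86254231 143.        ] [545.35017035  99.69161228 143.        ] [551.26644855 136.77707729 143.        ] [551.5 135.6 143. ]
-0.15819785352960072 75.10882939502564
-0.16112217441600923
-0.13452990463852585
```

Emit:
arm_command:
  series:
    - [1,0,-0.2,4.0,0,0,0]
    - [1,0,-0.2,7.4,0,0,0]
    - [1,0,-0.2,7.4,0,0,0]
    - [1,0,-0.2,7.4,0,0,0]
    - [1,0,-0.2,7.8,0,0,0]
    - [1,0,-0.2,8.0,0,0,0]
    - [1,0,-0.2,8.2,0,0,0]
    - [1,0,-0.2,8.2,0,0,0]
    - [1,0,-0.2,8.2,0,0,0]
    - [1,0,-0.2,8.2,0,0,0]

```text
time_s: 2.75
position: [609.3, 124.4, 113.4]
tcp_rot: [2.368, 2.063, 0.001]
contact_force: [0.0, 0.6, -1.0]
finger_gap: 0.2
grip_force: 0.0
```

Emit:
arm_command:
  series:
    - [1,0,0,0.3,0,0,0]
    - [1,0,0,0.5,0,0,0]
    - [1,0,0,0.7,0,0,0]
    - [1,0,0,0.8,0,0,0]
    - [1,0,0,0.8,0,0,0]
    - [1,0,0,0.8,0,0,0]

```text
time_s: 3.25
position: [609.0, 124.4, 104.8]
tcp_rot: [-2.369, -2.064, 0.0]
contact_force: [0.1, -0.9, 0.6]
finger_gap: 0.1
grip_force: 0.0
```

Emit:
arm_command:
  series:
    - [1,0,0,0.1,0,0,0]
    - [1,0,0,0.1,0,0,0]
    - [1,0,0,0.1,0,0,0]

```text
time_s: 3.5
position: [609.1, 124.4, 103.9]
tcp_rot: [2.369, 2.063, 0.0]
contact_force: [-0.8, -0.0, 1.7]
finger_gap: 0.1
grip_force: 0.9
```

Emit:
arm_command:
  series:
    - [1,0,0,0.1,0,0,0]
    - [1,0,0,0.1,0,0,0]
    - [1,0,0,0.1,0,0,0]

```text
time_s: 3.75
position: [609.1, 124.4, 102.9]
tcp_rot: [2.369, 2.064, 0.0]
contact_force: [-0.6, 0.2, 1.6]
finger_gap: -0.3
grip_force: 1.1
```

Emit:
arm_command:
  series:
    - [1,0,0,0.1,0,0,0]
    - [1,0,0,0.2,0,0,0]
    - [1,0,0,0.2,0,0,0]
    - [1,0,0,0.2,0,0,0]

```text
time_s: 4.08
position: [609.1, 124.4, 100.9]
tcp_rot: [2.369, 2.064, 0.0]
contact_force: [-0.5, 0.6, 3.1]
finger_gap: 0.0
grip_force: 1.5
```

The left lid gives: it sank about 4 mm at 3 N. The middle and right lids still need their taps.

Emit:
arm_command:
  series:
    - [1,0,0,-2.9,0,0,0]
    - [1,-4,0,-2.9,0,0,0]
    - [1,-8,0,-2.9,0,0,0]
    - [1,-11.9,0,-2.9,0,0,0]
    - [1,-11.9,0,-2.9,0,0,0]
    - [1,-11.9,0,-1.0,0,0,0]
    - [1,-11.9,0,-0.7,0,0,0]
    - [1,-11.9,0,-0.5,0,0,0]
    - [1,-11.9,0,-0.4,0,0,0]
    - [1,-11.9,0,-0.4,0,0,0]

```text
time_s: 4.92
position: [592.9, 7.0, 105.0]
tcp_rot: [2.368, 2.065, -0.0]
contact_force: [-0.2, 0.0, 0.2]
finger_gap: -0.0
grip_force: 0.0
```

Emit:
arm_command:
  series:
    - [1,0,0,0.1,0,0,0]
    - [1,0,0,0.1,0,0,0]
    - [1,0,0,0.1,0,0,0]

```text
time_s: 5.17
position: [593.3, 6.9, 104.5]
tcp_rot: [2.368, 2.064, 0.002]
contact_force: [0.5, 0.7, 3.0]
finger_gap: 0.1
grip_force: 1.3
```

Stiffening at once; a touch more to make it certain.

Emit:
arm_command:
  series:
    - [1,0,0,0.1,0,0,0]
    - [1,0,0,0.1,0,0,0]
    - [1,0,0,0.1,0,0,0]

```text
time_s: 5.42
position: [593.3, 6.8, 103.7]
tcp_rot: [2.368, 2.063, 0.002]
contact_force: [-0.5, 2.1, 5.7]
finger_gap: -0.1
grip_force: 3.0
```

Emit:
arm_command:
  series:
    - [1,0,0,-3.0,0,0,0]
    - [1,-4,0,-3.0,0,0,0]
    - [1,-8,0,-3.0,0,0,0]
    - [1,-11.9,0,-3.0,0,0,0]
    - [1,-11.9,0,-3.0,0,0,0]
    - [1,-11.9,0,-1.0,0,0,0]
    - [1,-11.9,0,-0.6,0,0,0]
    - [1,-11.9,0,-0.3,0,0,0]
    - [1,-11.9,0,-0.2,0,0,0]
    - [1,-11.9,0,-0.2,0,0,0]

```text
time_s: 6.25
position: [576.6, -110.9, 105.0]
tcp_rot: [2.368, 2.065, -0.0]
contact_force: [0.0, 0.2, 0.4]
finger_gap: 0.1
grip_force: 0.0
```

Emit:
arm_command:
  series:
    - [1,0,0,0.1,0,0,0]
    - [1,0,0,0.2,0,0,0]
    - [1,0,0,0.2,0,0,0]

```text
time_s: 6.5
position: [577.1, -111.1, 103.8]
tcp_rot: [2.367, 2.063, 0.002]
contact_force: [-1.8, 0.4, 6.1]
finger_gap: -0.0
grip_force: 2.9
```

```bash
python3 -c "
from h import *
print(manip.grasp_offset);print(*move(H['l']+[0,0,50],tool()),*move(H['l']+[0,0,-19],tool()))"
```

```text
18.700000000000003
[24.09 -5.89 -8.93] [0.1  0.01 0.05] [24.09 -5.9  -2.03] [0.1  0.01 0.05]
```

Emit:
arm_command:
  series:
    - [1,0,0,-4,0,0,0]
    - [0.2,0,0,-8.0,0,0,0]
    - [0.2,4,-1,-8.9,0,0,0]
    - [0.2,8,-2,-8.9,0,0,0]
    - [0.2,12,-3,-8.9,0,0,0]
    - [0.2,16,-4,-8.9,0,0,0]
    - [0.2,20,-5,-8.9,0,0,0]
    - [0.2,24.1,-5.9,-8.9,0,0,0]
    - [0.2,24.1,-5.9,-8.9,0,0,0]
    - [0.2,24.1,-5.9,-8.9,0,0,0]

```text
time_s: 7.33
position: [550.6, 137.9, 192.0]
tcp_rot: [2.364, 2.069, 0.001]
contact_force: [-0.2, -1.0, -0.6]
finger_gap: 68.2
grip_force: 0.0
```

```bash
python3 - <<'E'
from h import *
s=manip.read_state();print(s['position'],s['finger_gap'])
print(*move(H['l']+[0,0,-19],tool()))
c=manip.read_camera("wrist");im=c["img"][...,::-1].copy()
u=px(c,H['l']);print(u);cv2.circle(im,(int(u[0]),int(u[1])),4,(0,0,255),-1)
cv2.imwrite("pics/w2.png",im)
E
```

```text
[550.61365198 137.91140926 191.9851788 ] 68.23417768893812
[-0.22  0.12  6.8 ] [ 0.03 -0.    0.3 ]
(np.float64(285.1248168553959), np.float64(235.40786174004091))
```

View pics/w2.png

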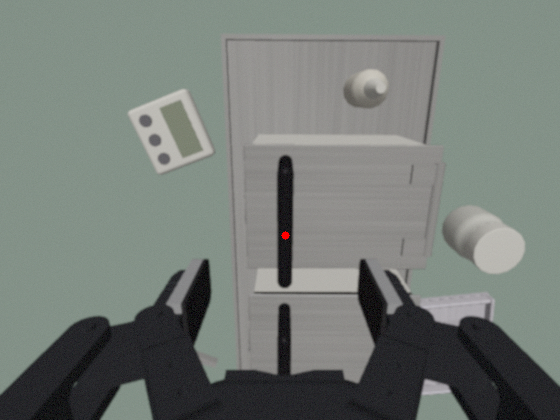

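The bar at (285,157–287) lies centred between the fingers in x, and its centre matches the marker allowing for perspective. I'll descend and grip.

Emit:
arm_command:
  squeeze: 40
  series:
    - [0.2,-0.2,0.1,3.5,0,0,0]
    - [0.2,-0.2,0.1,6.0,0,0,0]
    - [0.2,-0.2,0.1,6.8,0,0,0]
    - [0.2,-0.2,0.1,6.8,0,0,0]
    - [1,-0.2,0.1,6.8,0,0,0]
    - [1,-0.2,0.1,6.8,0,0,0]
    - [1,-0.2,0.1,6.8,0,0,0]
    - [1,-0.2,0.1,6.8,0,0,0]
    - [1,-0.2,0.1,6.8,0,0,0]
    - [1,-0.2,0.1,6.8,0,0,0]

```text
time_s: 8.22
position: [550.4, 133.5, 124.1]
tcp_rot: [-2.367, -2.063, 0.003]
contact_force: [-5.0, 0.3, 1.8]
finger_gap: 8.3
grip_force: 38.9
```

```bash
cat > arc.py <<'E'
from h import *
import sys
bar=np.array([550.4,133.5,143.0]); hinge=bar+109*X-[0,0,39.5]
for th in np.linspace(float(sys.argv[1]),float(sys.argv[2]),int(sys.argv[3])):
    Rm=tool(th/2); b=hinge+R.from_rotvec(Y*th).apply(bar-hinge)
    p=b+19*Rm.apply([0,0,1]); t,r=move(p,Rm); print(round(th,2),t.round(1),r.round(1))
E
python3 arc.py .05 .5 10
```

```text
0.05 [ 0.   0.2 -0.5] [1.3 0.  0. ]
0.1 [-0.   0.4 -1.1] [2.7 0.  0. ]
0.15 [-0.   0.6 -1.6] [4.1 0.  0. ]
0.2 [-0.   0.8 -2.1] [5.6 0.  0. ]
0.25 [-0.   1.1 -2.6] [7. 0. 0.]
0.3 [-0.   1.4 -3.1] [8.4 0.  0. ]
0.35 [-0.   1.7 -3.5] [9.9 0.  0. ]
0.4 [-0.  2. -4.] [11.3  0.   0. ]
0.45 [-0.   2.4 -4.4] [12.7  0.   0. ]
0.5 [-0.   2.8 -4.8] [14.2  0.   0. ]
```

Emit:
arm_command:
  series:
    - [1,0,0.2,-0.5,1.3,0,0]
    - [1,0,0.4,-1.1,2.7,0,0]
    - [1,0,0.6,-1.6,4.1,0,0]
    - [1,0,0.8,-2.1,5.6,0,0]
    - [1,0,1.1,-2.6,7,0,0]

```text
time_s: 8.63
position: [560.1, 132.1, 149.8]
tcp_rot: [-2.293, -1.999, 0.131]
contact_force: [-7.7, 0.8, 1.6]
finger_gap: 8.8
grip_force: 39.1
```

```bash
python3 arc.py .3 .75 10; python3 -c "
from h import *
s=manip.read_state();print(s['q'],s['finger_gap'])"
```

```text
0.3 [-0.   0.3 -0.5] [1.2 0.  0.1]
0.35 [-0.   0.6 -1. ] [2.6 0.1 0.1]
0.4 [-0.   0.8 -1.5] [4.  0.1 0.1]
0.45 [-0.   1.2 -2. ] [5.5 0.1 0. ]
0.5 [-0.   1.5 -2.4] [6.9 0.1 0. ]
0.55 [-0.   1.8 -2.9] [8.3 0.1 0. ]
0.6 [-0.   2.2 -3.3] [9.8 0.1 0. ]
0.65 [-0.   2.6 -3.7] [11.2  0.1  0. ]
0.7 [-0.  3. -4.] [12.6  0.1  0. ]
0.75 [-0.   3.4 -4.4] [14.1  0.1  0. ]
[0.0834429  0.57477386 1.38525931 0.02842331 1.30826366 0.21126492] 8.750450210870522
```

Forces are small, so I'll continue.

Emit:
arm_command:
  series:
    - [1,0,0.3,-0.5,1.2,0,0]
    - [1,0,0.6,-1.0,2.6,0,0]
    - [1,0,0.8,-1.5,4.0,0,0]
    - [1,0,1.2,-2.0,5.5,0,0]
    - [1,0,1.5,-2.4,6.9,0,0]
    - [1,0,1.8,-2.9,8.3,0,0]
    - [1,0,2.2,-3.3,9.8,0,0]
    - [1,0,2.6,-3.7,11.2,0,0]
    - [1,0,3.0,-4.0,12.6,0,0]
    - [1,0,3.4,-4.4,14.1,0,0]

```text
time_s: 9.47
position: [600.1, 126.7, 190.1]
tcp_rot: [-2.14, -1.866, 0.353]
contact_force: [-6.1, 0.9, 1.8]
finger_gap: 8.3
grip_force: 38.9
```

```bash
python3 arc.py .8 1.0 5; python3 -c "
from h import *
s=manip.read_state();print(s['q'],s['finger_gap'])"
```

```text
0.8 [-0.   0.3 -0.3] [1.6 0.  0.1]
0.85 [-0.   0.7 -0.7] [3.  0.  0.1]
0.9 [-0.   1.1 -1.1] [4.4 0.  0. ]
0.95 [-0.   1.5 -1.4] [5.8 0.  0. ]
1.0 [-0.   1.9 -1.8] [7.3 0.  0. ]
[0.04868267 0.76467295 0.96538511 0.06836499 1.77831194 0.1872209 ] 8.288388856474034
```

Emit:
arm_command:
  series:
    - [1,0,0.3,-0.3,1.6,0,0]
    - [1,0,0.7,-0.7,3.0,0,0]
    - [1,0,1.1,-1.1,4.4,0,0]
    - [1,0,1.5,-1.4,5.8,0,0]
    - [1,0,1.9,-1.8,7.3,0,0]
    - [1,0,1.9,-1.8,7.3,0,0]
    - [1,0,1.9,-1.8,7.3,0,0]
    - [1,0,1.9,-1.8,7.3,0,0]
    - [1,0,1.9,-1.8,7.3,0,0]
    - [1,0,1.9,-1.8,7.3,0,0]

```text
time_s: 10.3
position: [625.0, 123.3, 199.9]
tcp_rot: [-2.06, -1.795, 0.454]
contact_force: [-3.5, -0.1, 2.3]
finger_gap: 8.2
grip_force: 39.1
```

```bash
python3 - <<'E'
from h import *
c=manip.read_camera("scene");cv2.imwrite("pics/s2.png",cv2.resize(c["img"][140:300,150:430,::-1],None,fx=2.5,fy=2.5))
s=manip.read_state();print(s['position'],s['grip_force'],s['contact_force'],abs(s['qvel']).max())
E
```

```text
[625.00432939 123.24111611 199.9026124 ] 39.07120943069458 [-3.9127935   0.53958196  2.49548108] 0.004722419260652956
```

View pics/s2.png

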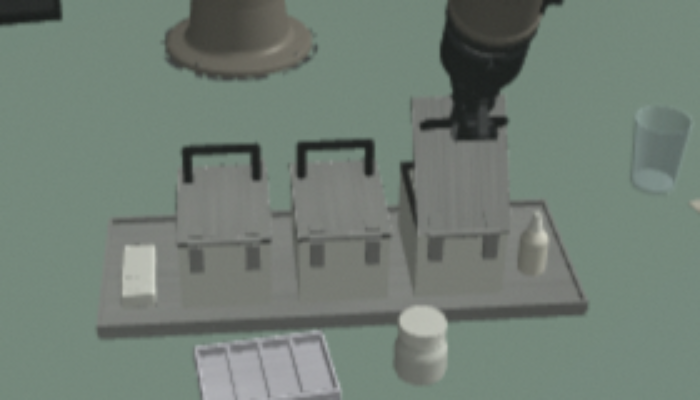

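The left lid stands open at about 57° with its bar, at about (465,124), held in the fingers. The other two lids are closed and nothing else looks disturbed. I'm handing in.

```bash
python3 -c "
from rig import manip
print(manip.finish_job())"
```

```text
the job is handed in; nothing more can be done
None
```

I tapped all three lids from left to right; only the left one gave, so I lifted it to about 57° by the commanded arc and handed the job in with it held steady in the fingers; the verdict was not shown to me.

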